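# Open two push-in valves and hold the jog button

### The job

Prime the filling head: with closed fingers, push the blue air valve button fully home, then the yellow product valve button fully home (both stay in), and then press the green button on the jog station right in and keep it held down: finish while still holding it. Do not press the white or the red button, and only press: do not lift or shove the valve boxes, and leave the other things where they lie.

Things in the scene. Friction and masses are not known exactly. Their poses are not given: they have to be found in the camera images.
- blue_box: grey die-cast valve box (air valve), 70 x 70 x 50 mm high, about 0.7 kg, standing loose on its rubber feet; origin at the centre of its underside, z up. In the middle of its top is the blue palm button. The three valve boxes stand in a row to the robot's left of and level with the jog station, in any order.
- blue_top (a point): centre of the top face of the blue palm button: a slightly domed disc 38 mm across, its top 74 mm above the table when out and 66 mm when fully in; it moves with the button. Pressed straight down.
- blue_button (a joint): travel of the blue palm button in m: 0 is out (as it starts), 0.008 fully in; it moves under about 4 N and stays where it is left.
- yellow_box: grey die-cast valve box (product valve), 70 x 70 x 50 mm high, about 0.7 kg, standing loose on its rubber feet; origin at the centre of its underside, z up. In the middle of its top is the yellow palm button. The three valve boxes stand in a row to the robot's left of and level with the jog station, in any order.
- yellow_top (a point): centre of the top face of the yellow palm button: a slightly domed disc 38 mm across, its top 74 mm above the table when out and 66 mm when fully in; it moves with the button. Pressed straight down.
- yellow_button (a joint): travel of the yellow palm button in m: 0 is out (as it starts), 0.008 fully in; it moves under about 4 N and stays where it is left.
- white_box: grey die-cast valve box (drain valve), 70 x 70 x 50 mm high, about 0.7 kg, standing loose on its rubber feet; origin at the centre of its underside, z up. In the middle of its top is the white palm button. The three valve boxes stand in a row to the robot's left of and level with the jog station, in any order.
- white_top (a point): centre of the top face of the white palm button: a slightly domed disc 38 mm across, its top 74 mm above the table when out and 66 mm when fully in; it moves with the button. Pressed straight down.
- white_button (a joint): travel of the white palm button in m: 0 is out (as it starts), 0.008 fully in; it moves under about 4 N and stays where it is left.
- jog_box: yellow jog station, 78 x 150 x 51 mm high, fixed to the table; origin at the centre of its underside, z up, y along its long side. The green button is 40 mm from the centre towards its +y, the red one 40 mm towards its -y.
- green_top (a point): centre of the flat top of the green push button, 29 mm across, 68 mm above the table when out, 62 mm when fully in; a steel collar round it reaches 54 mm. Pressed straight down.
- green_button (a joint): travel of the green button in m: 0 is out, 0.006 fully in; a spring (about 2 N at first, 6 N fully in) pushes it back out when let go.
- red_top (a point): centre of the top of the red stop mushroom, 36 mm across, 74 mm above the table when out.
- red_button (a joint): travel of the red stop mushroom in m: 0 is out (as it starts), 0.006 in; it moves under about 1 N and stays in.
- brown_bottle: small brown bottle with a pale cap, 46 mm across, 85 mm high, standing loose beyond the gap between the valve boxes and the jog station; origin at the centre of its underside.
- flask: slim white flask with a black top, 48 x 50 x 178 mm high, standing loose beyond the valve boxes; origin at the centre of its underside.
- tape: grey roll of tape lying flat, 107 mm across, 48 mm high, loose, right of the jog station; origin at the centre of its underside.
Mind the look-alikes: they are no part of the job. What is shaped like the yellow_box but orange is not meant.

How it is judged:
By the outcome, as a careful person would: the job done as asked, in the order asked, and still so for the second after the job is handed in, while the arm keeps its last pose, push and grip.
It also fails if it takes over 38 s, if anything falls off the work surface, if the arm or the gripper's body presses on something with over 40 N, if the wrist force passes 120 N, or if a joint passes its speed limit or range.

### The arm

A 6-joint arm with a two-finger parallel gripper is mounted at the origin on a cart in front of the work surface, level with it; the furniture and walls round the work are solid. World frame = base frame: x ahead of the robot, y to its left, z up, the work surface at z = 0. Lengths are in mm, angles in rad, forces in N, time in s.
With the tool pointing down it reaches from about 400 to 925 mm from the base axis. Payload 12.5 kg.
Tool frame: the origin (TCP) lies at the very end of the fingers, on their centre line; the grasp point (between the pads) lies 19 mm behind it; z points along the fingers, y is the line along which they close (so a half turn about z gives the same grasp; the last joint's range is limited). The gripper opens to 95 mm and grips with 3 to 60 N. Pads are 20 mm wide; open, the fingers measure 119 mm over their backs; the gripper's body (75 mm by 180 mm) begins 59 mm behind the grasp point.
Start: joints at [1.027, 0.491, 1.559, -0, 1.092, -0.106], TCP at [264.954, 566.08, 214.661] pointing down, gripper open.
Joint ranges: [-3.1, 3.1], [-0.84, 2.19], [0.05, 2.79], [-1.13, 4.28], [0.06, 2.93], [-2.69, 2.69]. Speed limits (rad/s): [2.22, 2.22, 2.79, 3.14, 3.14, 3.14].

### API

Orientations are given as a rotation vector (axis times angle).
In Python, from plant import ctrl gives the robot as it stands.
- The arm moves only by the tool move_arm, never from a script. Its argument "steps" is a list of rows, each an object with "dp": the shift along the tool's x, y, z in mm, a list of three; "turn": the turn about the tool's z in degrees; "claw": the finger opening in mm, from 0 to 95.1. In form: [{"dp": [dx, dy, dz], "turn": turn, "claw": claw}, ...]. A call has 1 to 20 rows; each row shifts and turns the commanded pose from where the row before left it, along the tool's axes as they then stand; what a row does not reach is not made up. A row lasts 1/10 s, in which the tool goes at most 50 mm and 8.59 degrees, less where a joint would pass 70% of its speed; a pose out of reach is approached as far as the arm can. A call is refused whole if a number of a shift passes 50 or a number of a turn 8.59, either way. A call with a gripper value outside its range is refused whole. The fingers move at their own pace and stop on an object; the grip force is fixed at half the most. Time passes only in rows, so rows that do not move let the fingers close. It gives the time, the measured TCP pose, the force, the opening and the grip force at its end, in the units of the state.
- ctrl.sense(): the state, without advancing time (a new reading comes with each control period).
- ctrl.capture(name): name is "scene" or "top" or "wrist"; returns a dict with "frame" (480x640x3 uint8, red, green, blue), "intrinsics" (3x3 intrinsics, pixels), "D" ([k1, k2, p1, p2, k3] as OpenCV has them; the pictures are not rectified), "R" (3x3) and "t" (3): a world point X has camera coordinates R X + t. Camera axes: x right, y down, z forward; pixel columns grow to the right and rows downward; lengths in mm; the calibration is good to about 2 mm. A picture is of the moment at which its call begins. There is no depth.
- ctrl.close_job(): hands the job in; it is judged then, once.
The state is a dict: "clock": time; "joints": joint angles; "dq": joint speeds; "joint_torque": joint torques, N m; "eef_pos": TCP position; "tcp_rot": TCP orientation; "ft_force": force on the tool from outside, world axes, zero at the start; "moment": the same for the moment, N m; "opening": finger opening in mm; "finger_force": force on a finger pad.
Only numpy, scipy, OpenCV 4.12 (cv2) and the standard library are available. Lean on these libraries where they do the work, as an engineer would, in place of code of your own. Each camera call takes 0.05 s, during which the arm holds its last target. There are 200 camera calls.

## Working session

There is one attempt and no reset: what is moved stays moved. The work goes in short steps, Python scripts to look and compute and a tool call to move; the robot and the scene stay as the last step left them, time stands still between calls to the robot, and variables do not carry over. Pictures are saved under pics/ and viewed, at most 10 in all, crops included, and the job is handed in when it is done.

Besides the shell and the picture viewer there is one more tool, called after "Request:" by a JSON object that holds its "name" and its "arguments", one argument or row to a line. move_arm: Moves the arm, as the interface text tells. Its arguments: {"type":"object","properties":{"steps":{"type":"array"}},"required":["steps"]}

```bash
mkdir -p pics; cat > h.py <<'E'
import numpy as np, cv2, pickle
from plant import ctrl
def cap(n,f):
    c=ctrl.capture(n); cv2.imwrite('pics/'+f+'.png',c['frame'][:,:,::-1]); pickle.dump(c,open(f+'.pkl','wb')); return c
def ray(c,px):
    K,D,R,t=[np.array(c[k],float) for k in('intrinsics','D','R','t')]
    u=cv2.undistortPoints(np.array([[px]],float),K,D)[0,0]
    return -R.T@t, R.T@np.array([u[0],u[1],1])
def onz(c,px,z):
    o,d=ray(c,px); return o+d*(z-o[2])/d[2]
def tri(prs):
    A=0;b=0
    for c,p in prs:
        o,d=ray(c,p); d=d/np.linalg.norm(d); M=np.eye(3)-np.outer(d,d); A=A+M; b=b+M@o
    return np.linalg.solve(A,b)
E
python3 - <<'E'
from h import *
for n in('scene','top'): cap(n,n)
a=[cv2.imread('pics/%s.png'%n) for n in('scene','top')]
s=ctrl.sense(); print({k:np.round(s[k],3) for k in('clock','eef_pos','tcp_rot','ft_force','opening')})
E
```

```text
{'clock': np.float64(0.1), 'eef_pos': array([264.846, 565.87 , 214.106]), 'tcp_rot': array([-6.820e-01, -3.066e+00,  2.000e-03]), 'ft_force': array([-0.158,  0.212,  0.255]), 'opening': np.float64(95.272)}
```

View pics/scene.png

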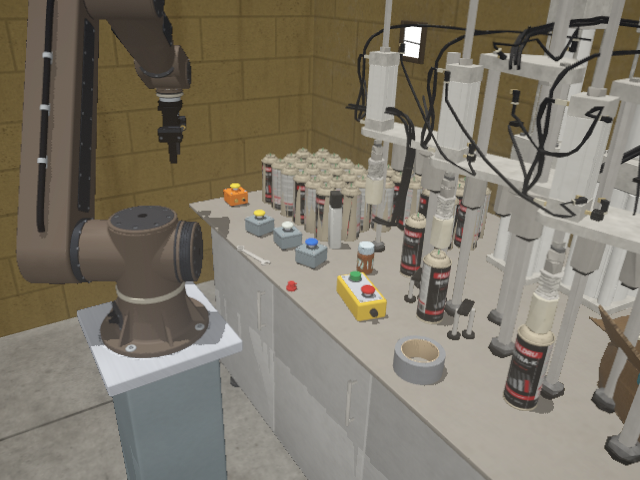

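View pics/top.png

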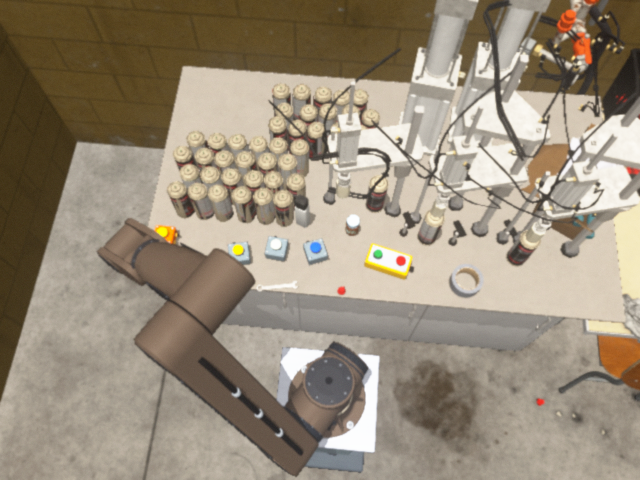

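The scene view shows yellow at about (260,214), white (288,227), blue (311,243), green (355,276) and red (368,291). In the top view they are at (238,251), (276,244), (316,247), (378,255) and (401,261). The orange look-alike box is at (166,233) in the top view.

```bash
cat > m.py <<'E'
from h import *
C={n:pickle.load(open(n+'.pkl','rb')) for n in('scene','top')}
H={'blue':((100,120,60),(130,255,255)),'yellow':((20,140,120),(34,255,255)),'white':((0,0,215),(179,25,255)),'green':((50,80,40),(90,255,255)),'red':((174,120,60),(179,255,255))}
G={'blue':((311,243),(316,247)),'yellow':((260,214),(238,251)),'white':((288,227),(276,244)),'green':((355,276),(378,255)),'red':((368,291),(401,261))}
Z={'blue':74,'yellow':74,'white':74,'green':68,'red':74}
for k in H:
    pr=[]
    for i,n in enumerate(('scene','top')):
        c=C[n]; hs=cv2.cvtColor(c['frame'],cv2.COLOR_RGB2HSV)
        m=cv2.inRange(hs,*map(np.array,H[k]))
        if k=='red': m|=cv2.inRange(hs,np.array((0,150,60)),np.array((6,255,255)))
        w=np.zeros_like(m); x,y=G[k][i]; w[y-12:y+13,x-12:x+13]=m[y-12:y+13,x-12:x+13]
        nl,l,st,ce=cv2.connectedComponentsWithStats(w); j=1+np.argmax(st[1:,4]) if nl>1 else 0
        print(k,n,st[j],ce[j].round(1),onz(c,ce[j],Z[k]-3).round(1)); pr.append((c,ce[j]))
    print('   tri',tri(pr).round(1))
E
python3 m.py
```

```text
blue scene [305 239  13   6  63] [311.2 241.5] [479.3  74.1  71. ]
blue top [310 242  11  11  89] [315. 247.] [481.1  79.6  71. ]
   tri [482.7  79.6  67.7]
yellow scene [254 210  11   6  50] [259.  212.6] [446.1 334.7  71. ]
yellow top [233 245  10  10  84] [237.7 249.4] [447.9 340.3  71. ]
   tri [449.1 340.8  68.1]
white scene [282 222  11   5  40] [286.9 224. ] [479.4 213.5  71. ]
white top [267 237  19  14 150] [275.1 242.8] [484.1 216.6  71. ]
   tri [483.2 217.2  69.3]
green scene [350 271  11  10  85] [355.2 275.2] [ 478.9 -137.6   65. ]
green top [374 250   8   8  53] [377.5 253.4] [ 479.8 -134.    65. ]
   tri [ 481.2 -134.3   62.6]
red scene [362 285  13   8  80] [367.6 288.9] [ 458.6 -214.9   71. ]
red top [397 257   8   8  56] [400.5 260.3] [ 459.5 -211.7   71. ]
   tri [ 460.7 -212.1   68.7]
```

Request:
{"name": "move_arm", "arguments": {
  "steps": [
    {"dp":[0,0,0],"turn":-8.37,"claw":0},
    {"dp":[0,0,0],"turn":-8.37,"claw":0},
    {"dp":[0,0,0],"turn":-8.37,"claw":0},
    {"dp":[-23,-28,0],"turn":0,"claw":0},
    {"dp":[-23,-28,0],"turn":0,"claw":0},
    {"dp":[-23,-28,0],"turn":0,"claw":0},
    {"dp":[-23,-28,0],"turn":0,"claw":0},
    {"dp":[-23,-28,0],"turn":0,"claw":0},
    {"dp":[-23,-28,0],"turn":0,"claw":0},
    {"dp":[-23,-28,0],"turn":0,"claw":0},
    {"dp":[-23,-28,0],"turn":0,"claw":0},
    {"dp":[0,0,0],"turn":0,"claw":0},
    {"dp":[0,0,0],"turn":0,"claw":0}
  ]
}}

```text
clock: 1.4
eef_pos: [449.3, 341.7, 214.4]
tcp_rot: [-0.002, -3.141, 0.0]
ft_force: [0.3, -0.2, 0.4]
opening: 1.0
finger_force: 0.0
```

```bash
python3 - <<'E'
from h import *
c=cap('wrist','w1'); R=np.array(c['R']);t=np.array(c['t']); print((-R.T@t).round(0))
K,D=map(np.array,(c['intrinsics'],c['D']))
for n,p in dict(y=(448,339,74),w=(482,216,74),b=(481,78,74)).items(): print(n,cv2.projectPoints(np.array([p],float),cv2.Rodrigues(R)[0],t,K,D)[0].ravel().round(0))
T=pickle.load(open('top.pkl','rb'))
print('flask top',onz(T,(302,201),178).round(0),'base',onz(T,(303,225),0).round(0),'can top',onz(T,(284,196),190).round(0),'can base',onz(T,(285,224),0).round(0), onz(T,(243,221),0).round(0))
E
```

```text
[384. 342. 384.]
y [317. 234.]
w [186. 269.]
b [ 36. 268.]
flask top [597. 134. 178.] base [593. 133.   0.] can top [604. 194. 190.] can base [591. 198.   0.] [588. 349.   0.]
```

View pics/w1.png

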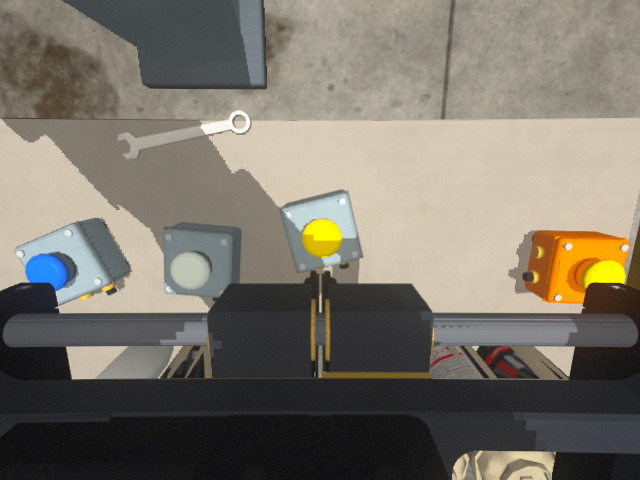

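The wrist view shows the yellow button at (322,237), white at (190,270) and blue at (46,271), with the orange look-alike at right. Next I locate yellow and blue from this view, then fly to blue.

```bash
cat > w.py <<'E'
from h import *
import sys
H={'blue':((100,150,60),(130,255,255)),'yellow':((24,140,90),(34,255,255)),'green':((50,80,40),(90,255,255))}
T={'blue':(315,247),'yellow':(237.7,249.4),'green':(377.5,253.4)}
Z={'blue':74,'yellow':74,'green':68}
def go(c,k,zz=0,xmax=480):
    m=cv2.inRange(cv2.cvtColor(c['frame'],cv2.COLOR_RGB2HSV),*map(np.array,H[k])); m[:,xmax:]=0
    n,l,st,ce=cv2.connectedComponentsWithStats(m); j=1+np.argmax(st[1:,4])
    e=cv2.minEnclosingCircle(np.argwhere(l==j)[:,::-1].astype(np.float32).copy())
    t=pickle.load(open('top.pkl','rb'))
    print(k,st[j],ce[j].round(1),np.round(e[0],1),round(e[1],1),'onz',onz(c,ce[j],Z[k]-zz-2).round(1),'tri',tri([(c,ce[j]),(t,T[k])]).round(1))
E
python3 - <<'E'
from w import *
c=pickle.load(open('w1.pkl','rb'))
go(c,'blue');go(c,'yellow')
E
```

```text
blue [  26  254   43   37 1127] [ 47.2 270.5] [ 47.  271.5] 22.0 onz [483.7  86.4  72. ] tri [485.4  79.7  63.3]
yellow [ 302  219   40   39 1192] [321.5 237.6] [321.5 237.8] 19.7 onz [452.3 343.2  72. ] tri [456.9 343.6  49.6]
```

Request:
{"name": "move_arm", "arguments": {
  "steps": [
    {"dp":[-4,-33,0],"turn":0,"claw":0},
    {"dp":[-4,-33,0],"turn":0,"claw":0},
    {"dp":[-4,-33,0],"turn":0,"claw":0},
    {"dp":[-4,-33,0],"turn":0,"claw":0},
    {"dp":[-4,-33,0],"turn":0,"claw":0},
    {"dp":[-4,-33,0],"turn":0,"claw":0},
    {"dp":[-4,-33,0],"turn":0,"claw":0},
    {"dp":[-4,-33,0],"turn":0,"claw":0},
    {"dp":[0,0,20],"turn":0,"claw":0},
    {"dp":[0,0,20],"turn":0,"claw":0},
    {"dp":[0,0,0],"turn":0,"claw":0},
    {"dp":[0,0,0],"turn":0,"claw":0}
  ]
}}

```text
clock: 2.65
eef_pos: [481.1, 79.0, 174.9]
tcp_rot: [0.003, -3.141, -0.0]
ft_force: [0.1, 0.3, 0.8]
opening: 0.7
finger_force: 0.0
```

```bash
python3 - <<'E'
from w import *
c=cap('wrist','w2'); go(c,'blue'); go(c,'green')
print(ctrl.sense()['eef_pos'],ctrl.sense()['ft_force'])
E
```

```text
blue [ 301  229   44   43 1494] [322.4 249.9] [322.3 250. ] 22.2 onz [485.7  81.1  72. ] tri [493.7  81.   41.3]
green [  44  228   46   36 1253] [ 66.3 245.7] [ 66.5 246. ] 22.7 onz [ 484.1 -129.5   66. ] tri [ 484.5 -134.7   57.9]
[481.36203828  78.96521192 175.33189203] [-0.25599296  0.10235497 -0.19475248]
```

View pics/w2.png

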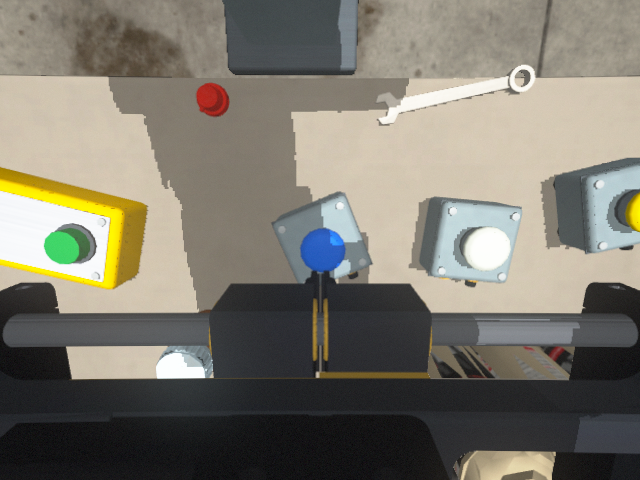

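The wrist view shows the blue button at (322,250), nearly under the closed fingers, with green at (66,246). Wrist and top estimates differ by about 4 mm, so I'll descend to the mean and check from close by.

Request:
{"name": "move_arm", "arguments": {
  "steps": [
    {"dp":[-2,1.5,20],"turn":0,"claw":0},
    {"dp":[0,0,20],"turn":0,"claw":0},
    {"dp":[0,0,20],"turn":0,"claw":0},
    {"dp":[0,0,20],"turn":0,"claw":0},
    {"dp":[0,0,10],"turn":0,"claw":0},
    {"dp":[0,0,0],"turn":0,"claw":0},
    {"dp":[0,0,0],"turn":0,"claw":0}
  ]
}}

```text
clock: 3.4
eef_pos: [483.6, 79.9, 85.4]
tcp_rot: [-0.001, 3.141, 0.0]
ft_force: [-1.3, -0.7, 0.3]
opening: 0.2
finger_force: 0.0
```

```bash
python3 - <<'E'
from w import *
c=cap('wrist','w3'); go(c,'blue')
cv2.imwrite('pics/w3c.png',cv2.resize(c['frame'][160:380,200:440,::-1],None,fx=2.5,fy=2.5))
E
```

```text
blue [ 290  254   65   58 1309] [322.3 270.4] [322.  281.5] 32.0 onz [476.9  81.4  72. ] tri [467.6  79.8 102. ]
```

View pics/w3c.png

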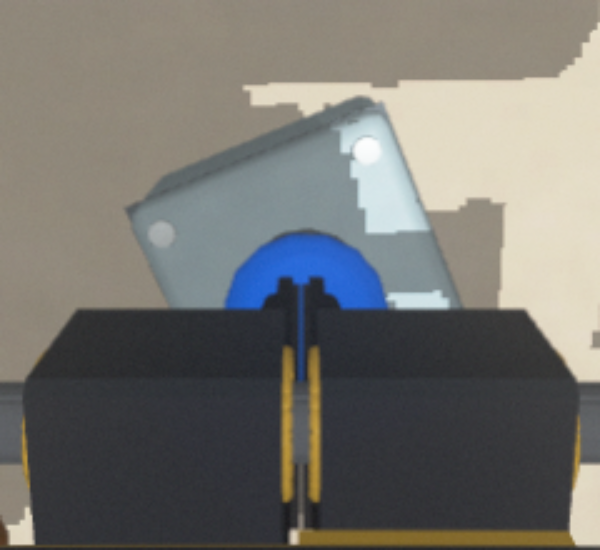

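The crop shows the fingers centred over the blue button to within about 1 mm. I'll press in small steps.

Request:
{"name": "move_arm", "arguments": {
  "steps": [
    {"dp":[0,1,5],"turn":0,"claw":0},
    {"dp":[0,0,5],"turn":0,"claw":0},
    {"dp":[0,0,3],"turn":0,"claw":0},
    {"dp":[0,0,3],"turn":0,"claw":0},
    {"dp":[0,0,2],"turn":0,"claw":0},
    {"dp":[0,0,1],"turn":0,"claw":0},
    {"dp":[0,0,0],"turn":0,"claw":0}
  ]
}}

```text
clock: 4.15
eef_pos: [483.4, 80.7, 65.9]
tcp_rot: [-0.001, 3.141, 0.0]
ft_force: [0.4, 0.7, 7.3]
opening: 0.4
finger_force: 3.3
```

Request:
{"name": "move_arm", "arguments": {
  "steps": [
    {"dp":[0,0,0.5],"turn":0,"claw":0},
    {"dp":[0,0,0.5],"turn":0,"claw":0},
    {"dp":[0,0,0],"turn":0,"claw":0}
  ]
}}

```text
clock: 4.45
eef_pos: [483.5, 80.7, 65.7]
tcp_rot: [-0.001, 3.14, 0.0]
ft_force: [-3.3, 0.9, 18.0]
opening: 0.7
finger_force: 9.5
```

The force went to 18 N with almost no travel, so blue is fully home. Moving on to yellow.

Request:
{"name": "move_arm", "arguments": {
  "steps": [
    {"dp":[0,0,-10],"turn":0,"claw":0},
    {"dp":[0,0,-25],"turn":0,"claw":0},
    {"dp":[0,0,-25],"turn":0,"claw":0},
    {"dp":[0,0,-25],"turn":0,"claw":0},
    {"dp":[4.2,32.7,0],"turn":0,"claw":0},
    {"dp":[4.2,32.7,0],"turn":0,"claw":0},
    {"dp":[4.2,32.7,0],"turn":0,"claw":0},
    {"dp":[4.2,32.7,0],"turn":0,"claw":0},
    {"dp":[4.2,32.7,0],"turn":0,"claw":0},
    {"dp":[4.2,32.7,0],"turn":0,"claw":0},
    {"dp":[4.2,32.7,0],"turn":0,"claw":0},
    {"dp":[4.2,32.7,0],"turn":0,"claw":0},
    {"dp":[0,0,20],"turn":0,"claw":0},
    {"dp":[0,0,20],"turn":0,"claw":0},
    {"dp":[0,0,15],"turn":0,"claw":0},
    {"dp":[0,0,8],"turn":0,"claw":0},
    {"dp":[0,0,0],"turn":0,"claw":0},
    {"dp":[0,0,0],"turn":0,"claw":0}
  ]
}}

```text
clock: 6.25
eef_pos: [449.7, 342.3, 87.1]
tcp_rot: [-0.0, 3.141, 0.0]
ft_force: [0.2, -0.2, -0.3]
opening: 0.5
finger_force: 0.0
```

```bash
python3 - <<'E'
from w import *
c=cap('wrist','w4'); go(c,'yellow')
cv2.imwrite('pics/w4c.png',cv2.resize(c['frame'][160:380,200:440,::-1],None,fx=2.5,fy=2.5))
E
```

```text
yellow [ 290  253   63   59 1314] [321.4 270.3] [321.1 279.8] 31.3 onz [443.4 343.2  72. ] tri [448.1 342.2  64.7]
```

View pics/w4c.png

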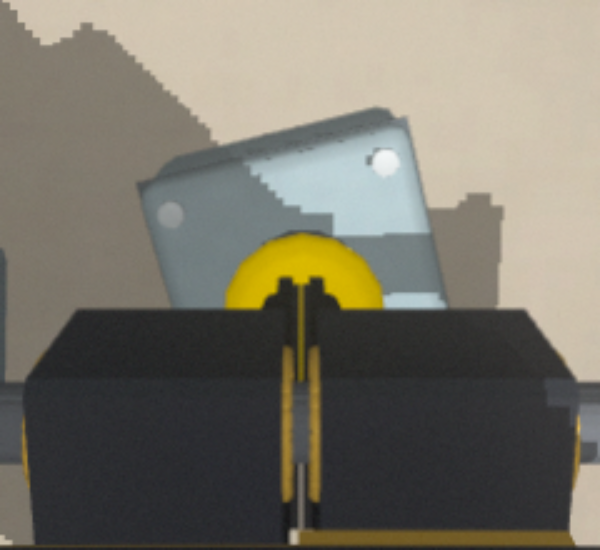

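The fingers are centred on the yellow button on the grey box (crop about (304,310)). Pressing.

Request:
{"name": "move_arm", "arguments": {
  "steps": [
    {"dp":[0,0.5,6],"turn":0,"claw":0},
    {"dp":[0,0,6],"turn":0,"claw":0},
    {"dp":[0,0,3],"turn":0,"claw":0},
    {"dp":[0,0,3],"turn":0,"claw":0},
    {"dp":[0,0,2],"turn":0,"claw":0},
    {"dp":[0,0,1],"turn":0,"claw":0},
    {"dp":[0,0,1],"turn":0,"claw":0},
    {"dp":[0,0,0],"turn":0,"claw":0}
  ]
}}

```text
clock: 7.1
eef_pos: [449.7, 342.9, 65.8]
tcp_rot: [-0.001, 3.141, 0.001]
ft_force: [-2.5, -1.8, 15.0]
opening: 0.4
finger_force: 7.5
```

Yellow is home too (15 N at the stop). Moving to green.

Request:
{"name": "move_arm", "arguments": {
  "steps": [
    {"dp":[0,0,-10],"turn":0,"claw":0},
    {"dp":[0,0,-25],"turn":0,"claw":0},
    {"dp":[0,0,-25],"turn":0,"claw":0},
    {"dp":[0,0,-25],"turn":0,"claw":0},
    {"dp":[-2.5,-36.6,0],"turn":0,"claw":0},
    {"dp":[-2.5,-36.6,0],"turn":0,"claw":0},
    {"dp":[-2.5,-36.6,0],"turn":0,"claw":0},
    {"dp":[-2.5,-36.6,0],"turn":0,"claw":0},
    {"dp":[-2.5,-36.6,0],"turn":0,"claw":0},
    {"dp":[-2.5,-36.6,0],"turn":0,"claw":0},
    {"dp":[-2.5,-36.6,0],"turn":0,"claw":0},
    {"dp":[-2.5,-36.6,0],"turn":0,"claw":0},
    {"dp":[-2.5,-36.6,0],"turn":0,"claw":0},
    {"dp":[-2.5,-36.6,0],"turn":0,"claw":0},
    {"dp":[-2.5,-36.6,0],"turn":0,"claw":0},
    {"dp":[-2.5,-36.6,0],"turn":0,"claw":0},
    {"dp":[-2.5,-36.6,0],"turn":0,"claw":0},
    {"dp":[0,0,0],"turn":0,"claw":0},
    {"dp":[0,0,0],"turn":0,"claw":0}
  ]
}}

```text
clock: 9.0
eef_pos: [481.8, -133.4, 149.5]
tcp_rot: [-0.002, -3.141, -0.001]
ft_force: [-0.0, 0.2, -0.2]
opening: 0.7
finger_force: 0.0
```

```bash
python3 - <<'E'
from w import *
c=cap('wrist','w5'); go(c,'green')
E
```

```text
green [ 302  234   38   39 1147] [320.1 253.2] [320.2 253.1] 19.5 onz [ 483.9 -133.1   66. ] tri [ 488.8 -134.2   45.3]
```

View pics/w5.png

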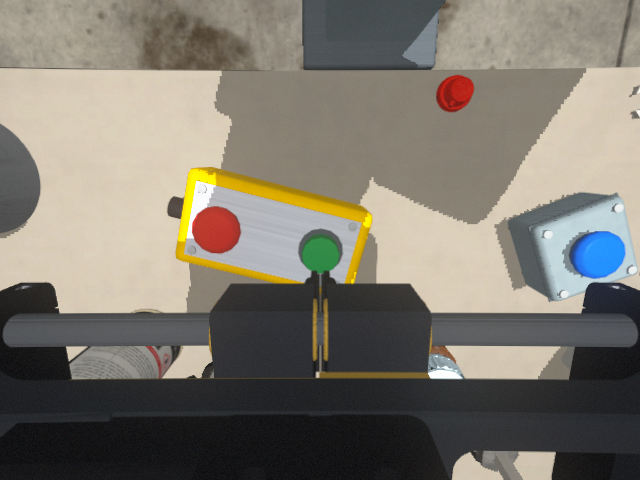

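The wrist view shows green at (320,253), in line with the fingers, and red at (216,230), well clear. Descending and pressing.

Request:
{"name": "move_arm", "arguments": {
  "steps": [
    {"dp":[0,0,20],"turn":0,"claw":0},
    {"dp":[0,0,20],"turn":0,"claw":0},
    {"dp":[0,0,20],"turn":0,"claw":0},
    {"dp":[0,0,12],"turn":0,"claw":0},
    {"dp":[0,0,6],"turn":0,"claw":0},
    {"dp":[0,0,3],"turn":0,"claw":0},
    {"dp":[0,0,3],"turn":0,"claw":0},
    {"dp":[0,0,2],"turn":0,"claw":0},
    {"dp":[0,0,1],"turn":0,"claw":0},
    {"dp":[0,0,1],"turn":0,"claw":0},
    {"dp":[0,0,0],"turn":0,"claw":0}
  ]
}}

```text
clock: 10.15
eef_pos: [482.3, -132.8, 62.3]
tcp_rot: [-0.0, 3.141, 0.0]
ft_force: [-1.0, 4.7, 6.4]
opening: 0.2
finger_force: 3.5
```

Request:
{"name": "move_arm", "arguments": {
  "steps": [
    {"dp":[0,0,0.5],"turn":0,"claw":0},
    {"dp":[0,0,0.5],"turn":0,"claw":0},
    {"dp":[0,0,0.3],"turn":0,"claw":0},
    {"dp":[0,0,0],"turn":0,"claw":0},
    {"dp":[0,0,0],"turn":0,"claw":0}
  ]
}}

```text
clock: 10.65
eef_pos: [482.4, -132.8, 62.0]
tcp_rot: [-0.001, 3.14, -0.0]
ft_force: [-4.3, 5.8, 24.1]
opening: 0.4
finger_force: 12.1
```

```bash
python3 - <<'E'
from w import *
a=cap('wrist','w6')['frame'][140:340,160:480,::-1]; b=cap('top','t6')['frame'][200:300,140:440,::-1]
cv2.imwrite('pics/f.png',np.vstack([cv2.resize(a,(640,400)),cv2.resize(b,(640,200))])); s=ctrl.sense(); print(s['eef_pos'],s['ft_force'])
E
```

```text
[ 482.39912144 -132.80455889   62.0377347 ] [-4.24484201  6.57442156 24.11728521]
```

View pics/f.png

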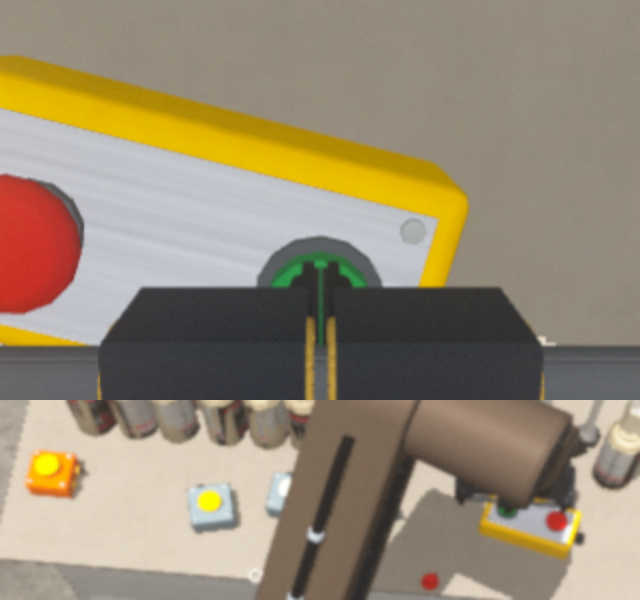

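The picture shows the fingers holding green in at crop (320,270). Red is untouched, and the TCP is at 62.0 mm with 24 N at the stop. Handing in.

```bash
python3 -c "
from plant import ctrl
print(ctrl.close_job())"
```

```text
the job is handed in; nothing more can be done
None
```

I pushed the blue button fully home, then the yellow, and handed the job in with the green button pressed right in and held at about 24 N; the white and red buttons were not pressed.

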